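# Rock the angle gauge on the stud's bar to its set tab and hold it

## Task

Drape the angle gauge upright over the round bar of the stud block, with its V-shaped saddle astride the bar and square to it, then rock it sideways on the bar until its hanging needle settles on the small set tab at the dial's rim. Finish while still holding the gauge at that angle, needle at rest in line with the tab and saddle bearing on the bar, so the bevel can be scribed; do not let go. Leave the tape measure, plane and cork block alone.

Things in the scene. Friction and masses are not known exactly. Their poses are not given: they have to be found in the camera images.
- gauge: Loose angle gauge, 0.3 kg, 190 mm high: inverted-V saddle foot (90 degree V open downward, 44 mm along x, 86 mm wide over the feet, inner apex at z 32 mm), round dial (diameter 100, 22 thick, centre z 92, white face to -x, the robot), black grip block 20 (x) x 24 (y) mm from z 142 to 190. Stands on its feet. Origin: centre of the underside, z up, y left as one looks at the dial.
- gauge_saddle (a point): Point of the gauge 18 mm above its origin, on its centreline inside the V: where the bar's axis lies when the saddle is seated on the bar. Axes as the gauge's.
- gauge_grip (a point): Middle of the grip block, 168 mm above the gauge's origin (150 mm above gauge_saddle); axes as the gauge's. 26 mm below it the dial housing begins.
- needle (a joint): Angle of the dark needle, a free plumb bob on the dial's centre, 38 mm long (about 1 s to settle). 0: along the gauge's -z; positive: towards the gauge's +y (left as one looks at the dial). At rest it hangs vertical: leaning the gauge's top by an angle towards its +y, about the gauge's x, makes it read plus that angle.
- needle_tip (a point): Lower end of the needle, 38 mm from the dial's centre; its z axis runs up along the needle.
- set_tab (a joint): Angle of the set tab, a small brass tab (5 mm wide, 9 mm long) at the dial's lower rim; same centre, zero and sense as the needle. Somewhere from 0.17 to 0.38 rad, it stays where it is set. Needle and tab in line: both read the same.
- tab_tip (a point): Inner end of the set tab, 39 mm from the dial's centre; its z axis runs from there through the dial's centre.
- stud: Fixed joist offcut 170 (x) x 70 (y) x 45 mm high; above it a round steel bar, diameter 20 mm, along its x, between two wooden end posts (16 mm thick, 36 wide, tops 109 mm above the bench). The bar's axis is 95 mm above the bench, 124 mm of it free between the posts. Origin: centre of the underside; z up.
- bar_mid (a point): Middle of the bar, on its axis, 95 mm above the stud's origin; x along the bar.
- tape_measure: Bystander: tape measure 36x80x65 mm, origin under its centre.
- block_plane: Bystander: small metal hand plane 46x150x45 mm, origin under its centre.
- cork_block: Bystander: cork block 45x75x26 mm, origin under its centre.

How it is judged:
By the outcome, as a careful person would: the job done as asked, in the order asked, and still so for the second after the job is handed in, while the arm keeps its last pose, push and grip.
It also fails if it takes over 45 s, if anything falls off the work surface, if the arm or the gripper's body presses on something with over 40 N, if the wrist force passes 120 N, or if a joint passes its speed limit or range.

## Robot

A 6-joint arm with a two-finger parallel gripper is mounted at the origin on a cart in front of the work surface, level with it; the furniture and walls round the work are solid. World frame = base frame: x ahead of the robot, y to its left, z up, the work surface at z = 0. Lengths are in m, angles in degrees, forces in N, time in s.
With the tool pointing down it reaches from about 0.3 to 0.75 m from the base axis. Payload 8.5 kg.
Tool frame: the origin (TCP) lies midway between the tips of the shut fingers; the grasp point (between the pads) lies 19 mm behind it; z points along the fingers, y is the line along which they close (so a half turn about z gives the same grasp; the last joint's range is limited). The gripper opens to 85 mm and grips with 20 to 120 N. Pads are 22 mm wide; open, the fingers measure 114 mm over their backs; the gripper's body (76 mm by 85 mm) begins 54 mm behind the grasp point. The pads swing forward as they close: fully open they stand 13 mm farther back than shut.
Start: joints at [53.039, 21.807, 74.336, -0, 83.858, -12.336], TCP at [0.229, 0.5, 0.231] pointing down, gripper open.
Joint ranges: [-178.18, 178.18], [-50.72, 133.34], [12.68, 142.11], [-81.47, 261.47], [9.98, 163.14], [-165.26, 165.26]. Speed limits (degrees/s): [136.94, 136.94, 180, 180, 180, 180].

## Interface

Orientations are given as a 3x3 rotation matrix whose columns are the frame's x, y, z axes.
In Python, from rig import monitor, optics, close_job, models gives the robot as it stands.
- The arm moves only by the tool step_arm, never from a script. Its arguments are lists of equal length, an entry for each row: "fingers": the closure, from -1 (fully open) to 1 (shut); "travel": the shift along the tool's x, y, z scaled (see below), a list of three; "twist": the turn about the tool's z scaled (see below). In form: {"fingers": [fingers, ...], "travel": [[tx, ty, tz], ...], "twist": [twist, ...]}. A call has 1 to 10 rows; each row shifts and turns the commanded pose from where the row before left it, along the tool's axes as they then stand; what a row does not reach is not made up. The controller multiplies each number of a shift by 100 mm and each number of a turn by pi rad. A row lasts 1/8 s, in which the tool goes at most 62.5 mm and 10.7 degrees, less where a joint would pass 70% of its speed; a pose out of reach is approached as far as the arm can. A call with a number of a shift or a turn outside -1 to 1 is refused whole. A call with a gripper value outside its range is refused whole. The fingers move at their own pace and stop on an object; "force" is the grip in N (left out, the last holds). Time passes only in rows, so rows that do not move let the fingers close. It gives the time, the measured TCP pose, the force, the opening and the grip force at its end, in the units of the state.
- monitor.observe(): the state, without advancing time (a new reading comes with each control period).
- optics.get_image(name): name is "side" or "top" or "wrist"; returns (picture, depth): 480x640x3 uint8, blue, green, red; 480x640 float32, m along the optical axis (not along the pixel's ray), 0 where there is no reading.
- optics.get_calibration(name): a dict with "vertical_fov" (degrees; the focal length in pixels is half the picture's height over the tangent of half this angle, whatever the lens; pixels are square), "cx", "cy" (the principal point, pixels), "distortion" ([k1, k2, p1, p2, k3] as OpenCV has them; the pictures are not rectified), "world_from_camera" (4x4, takes a point from camera to world coordinates). Camera axes: x right, y up, looking along -z (the intrinsics and any distortion apply to the point x, -y, -z); pixel columns grow to the right and rows downward; lengths in m; the calibration is good to about 2 mm. A picture is of the moment at which its call begins: read the wrist's pose just before it. get_calibration takes no time and is no camera call; for the wrist camera it gives the pose at the moment of the call.
- close_job(): hands the job in; it is judged then, once.
Trained networks look in the newest picture that a camera, given by its name, has taken for a name from the list of things; names that differ only in an ending like _2 or _b are one class to them, and where a whole thing is asked for, a point or a joint stands for the part that bears it (a point fixed in the world has none). Each returns a list of dicts, best first, with "confidence" (0 to 1); they miss things now and then, are a little off and sometimes report something else, mostly with a low value. They report only what shows in the picture. A call takes as long as a camera call.
- models.trace(camera, query): "mask" (480x640 bool, what is visible of it) and "point" ([column, row] in pixels, amid what is visible of it).
- models.landmark_of(camera, query): "point" ([column, row] in pixels: a listed point, or the origin of a listed thing).
The state is a dict: "time_s": time; "q": joint angles; "qvel": joint speeds; "joint_efforts": joint torques, N m; "position": TCP position; "tool_rot": TCP orientation; "ft_force": force on the tool from outside, world axes, zero at the start; "wrist_torque": the same for the moment, N m; "grip_width": finger opening in m; "gripper_force": force on a finger pad.
Only numpy, scipy, OpenCV 4.12 (cv2) and the standard library are available. Lean on these libraries where they do the work, as an engineer would, in place of code of your own. Each camera call takes 0.05 s, during which the arm holds its last target. There are 200 camera calls.

## Working session

There is one attempt and no reset: what is moved stays moved. The work goes in short steps, Python scripts to look and compute and a tool call to move; the robot and the scene stay as the last step left them, time stands still between calls to the robot, and variables do not carry over. Pictures are saved under pics/ and viewed, at most 10 in all, crops included, and the job is handed in when it is done.

Besides the shell and the picture viewer there is one more tool, called after "Request:" as name([rows], argument=value, ...), one row to a line, values as JSON. step_arm: Moves the arm, as the interface text tells. Its arguments: {"type":"object","properties":{"fingers":{"type":"array","items":{"type":"number"}},"travel":{"type":"array","items":{"type":"array","items":{"type":"number"}}},"twist":{"type":"array","items":{"type":"number"}},"force":{"type":"number"}},"required":["fingers","travel","twist"]}

```bash
mkdir -p pics; cat > h.py <<'E'
import numpy as np, cv2
from rig import monitor, optics, close_job, models
def K(c):
    f=240/np.tan(np.radians(c["vertical_fov"])/2)
    return np.array([[f,0,c["cx"]],[0,f,c["cy"]],[0,0,1]]),np.array(c["distortion"],float)
def ray(c,p):
    k,d=K(c); u=cv2.undistortPoints(np.array([[p]],float),k,d)[0,0]
    return np.array([u[0],-u[1],-1.])
def at_depth(c,p,z):
    T=np.array(c["world_from_camera"]); return T[:3,:3]@(ray(c,p)*z)+T[:3,3]
def at_z(c,p,z):
    T=np.array(c["world_from_camera"]); r=T[:3,:3]@ray(c,p); return T[:3,3]+r*(z-T[2,3])/r[2]
def cloud(c,mask,depth):
    k,d=K(c); m=mask&(depth>0); v,u=np.nonzero(m)
    q=cv2.undistortPoints(np.c_[u,v].astype(float)[:,None],k,d)[:,0]; z=depth[m]
    P=np.c_[q[:,0]*z,-q[:,1]*z,-z]; T=np.array(c["world_from_camera"]); return P@T[:3,:3].T+T[:3,3]
def proj(c,X):
    T=np.array(c["world_from_camera"]); P=(np.atleast_2d(X)-T[:3,3])@T[:3,:3]
    k,d=K(c); return cv2.projectPoints(P*[1,-1,-1],np.zeros(3),np.zeros(3),k,d)[0][:,0]
E
python3 - <<'E'
from h import *
np.set_printoptions(precision=4,suppress=True)
print(monitor.observe())
for n in ("side","top"):
    im,d=optics.get_image(n); c=optics.get_calibration(n); cv2.imwrite(f"pics/{n}0.png",im)
    print(n,c)
    for q in ("gauge","stud","tape_measure","block_plane","cork_block"):
        for r in models.trace(n,q)[:2]:
            P=cloud(c,r["mask"],d)
            print(n,q,r["confidence"],r["point"],np.percentile(P,[2,50,98],axis=0).tolist() if len(P) else None)
    for q in ("gauge","gauge_saddle","gauge_grip","needle_tip","tab_tip","stud","bar_mid"):
        for r in models.landmark_of(n,q)[:2]: print(n,"LM",q,r["confidence"],r["point"])
E
```

```text
{'time_s': 0.0, 'q': array([ 53.037 ,  21.8412,  74.3847,  -0.0009,  83.8563, -12.3354]), 'qvel': array([-0.0011, -0.0255, -0.0648, -0.0256,  0.0386,  0.0687]), 'joint_efforts': array([  0.0015, -44.8475, -23.1269,  -0.0001,   0.0049,  -0.    ]), 'position': array([0.229 , 0.4997, 0.2307]), 'tool_rot': array([[-0.909 ,  0.4167, -0.0009],
       [ 0.4167,  0.909 , -0.0012],
       [ 0.0003, -0.0014, -1.    ]]), 'ft_force': array([-0.5168,  0.5378,  0.1794]), 'wrist_torque': array([-0.0207,  0.0507, -0.0526]), 'gripper_force': 0.0, 'grip_width': 0.08548306190477423}
side {'vertical_fov': 46.57749882910147, 'cx': 321.3620734938417, 'cy': 241.57893737272278, 'distortion': array([-0.1653,  0.    ,  0.    ,  0.    ,  0.    ]), 'world_from_camera': array([[ 0.9065,  0.2312, -0.3534,  0.1417],
       [-0.4223,  0.4907, -0.7622, -0.4478],
       [-0.0028,  0.8401,  0.5424,  0.6152],
       [ 0.    ,  0.    ,  0.    ,  1.    ]])}
side gauge 0.67 [307.9, 255.0] [[0.4297151587634895, 0.23282803694654366, 0.006122259138173072], [0.44839538741962426, 0.26116026149154453, 0.0941834637966169], [0.47
[... 2380 characters left out ...]
.2861750375644264, 0.2840939265686339, 0.003456341563508907], [0.31486773206369045, 0.3523826174076916, 0.02631979991432637], [0.3433511641097927, 0.4182171843980572, 0.045050577098413126]]
top cork_block 0.63 [219.0, 195.2] [[0.5630159764244558, 0.39155478810291133, 0.0011640366364474544], [0.5888580227942007, 0.42882652879386857, 0.025429745429965844], [0.6167172774708891, 0.46553423196660054, 0.02929386225649532]]
top LM gauge 0.8 [289.2, 253.9]
top LM gauge 0.19 [219.7, 194.7]
top LM gauge_saddle 0.64 [292.8, 253.1]
top LM gauge_grip 0.88 [287.7, 247.2]
top LM tab_tip 0.29 [291.4, 256.2]
top LM stud 0.67 [388.8, 210.1]
top LM bar_mid 0.66 [291.5, 253.1]
top LM bar_mid 0.57 [399.7, 199.9]
```

View pics/side0.png

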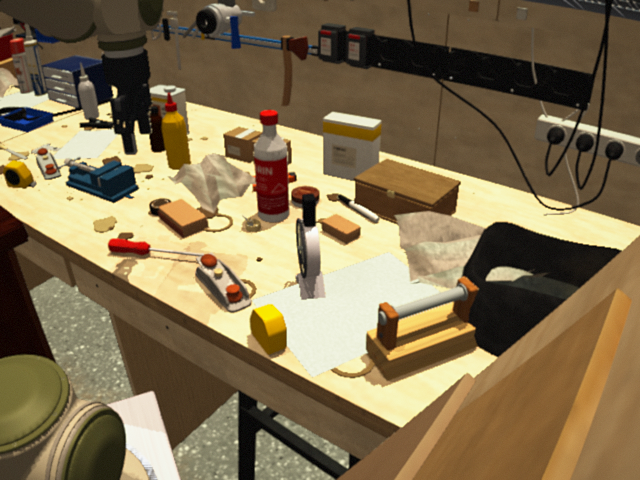

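View pics/top0.png

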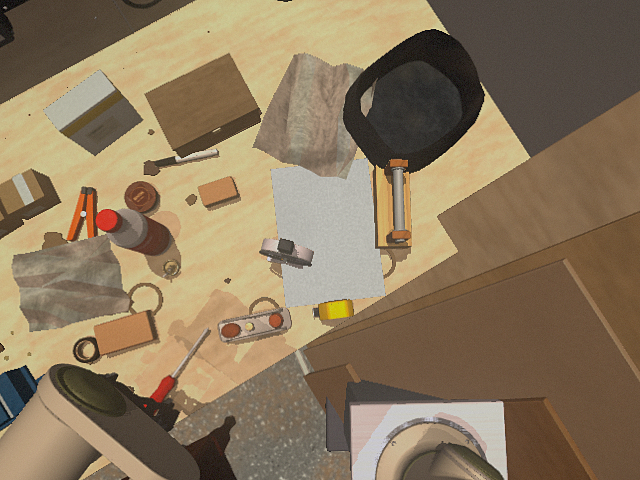

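```bash
python3 - <<'E'
from h import *
np.set_printoptions(precision=4,suppress=True)
im,d=optics.get_image("top"); c=optics.get_calibration("top")
def rect(P,n):
    r=cv2.minAreaRect((P[:,:2]*1000).astype(np.float32)); print(n,len(P),r)
def stat(n,q,c,d,sel):
    r=models.trace(n,q)[0]; P=cloud(c,r["mask"],d); return P[sel(P)]
P=cloud(c,models.trace("top","gauge")[0]["mask"],d)
rect(P[(P[:,2]>.183)],"grip top"); rect(P[(P[:,2]>.1)&(P[:,2]<.14)],"dial")
S=cloud(c,models.trace("top","stud")[0]["mask"],d)
rect(S[S[:,2]>.035],"stud all"); B=S[(S[:,2]>.07)&(S[:,2]<.106)]; rect(B,"bar")
Pm=S[S[:,2]>.107]; rect(Pm,"posts")
M=S[(S[:,2]>.099)&(S[:,2]<.1065)&(S[:,0]>.49)&(S[:,0]<.61)]
print(len(M), M.mean(0) if len(M) else 0); 
if len(M)>5: print(cv2.fitLine((M[:,:2]*1000).astype(np.float32),cv2.DIST_HUBER,0,.01,.01).ravel())
im,d2=optics.get_image("side"); c2=optics.get_calibration("side")
P=cloud(c2,models.trace("side","gauge")[0]["mask"],d2)
rect(P[(P[:,2]>.183)],"grip top side");rect(P[(P[:,2]>.06)&(P[:,2]<.12)&(P[:,0]<.47)],"dial side")
# grip face row scan
S=cloud(c2,models.trace("side","stud")[0]["mask"],d2)
M=S[(S[:,2]>.099)&(S[:,2]<.1065)&(S[:,0]>.49)&(S[:,0]<.61)]
print(len(M), cv2.fitLine((M[:,:2]*1000).astype(np.float32),cv2.DIST_HUBER,0,.01,.01).ravel())
print("grip",at_z(c,[287.7,247.2],.168),at_z(c2,[309,208],.168),"gauge",at_z(c,[289.2,253.9],0),at_z(c2,[313.3,290.4],0))
print("barmid",at_z(c,[399.7,199.9],.095),at_z(c2,[425.5,301.7],.095),"stud",at_z(c,[388.8,210.1],0),at_z(c2,[423.2,346.6],0))
E
```

```text
grip top 156 ((456.6493225097656, 281.7126159667969), (23.652746200561523, 19.050148010253906), 76.50211334228516)
dial 535 ((453.9073181152344, 281.8202209472656), (97.2659912109375, 28.336591720581055), 75.00504302978516)Traceback (most recent call last):
  File "<stdin>", line 10, in <module>
IndexError: list index out of range
```

Side: gauge upright at (308,245), stud at (425,325) with a black basket behind it and a board to the right. Top: gauge (287,250), grip (287,246), bar from (398,165) to (398,238), basket just past the far post.

```bash
cat >> h.py <<'E'
def rect(P,n):
    r=cv2.minAreaRect((P[:,:2]*1000).astype(np.float32)); print(n,len(P),np.round(r[0],1),np.round(r[1],1),round(r[2],1))
E
python3 - <<'E'
from h import *
np.set_printoptions(precision=4,suppress=True)
A=np.ones((480,640),bool)
C={n:(optics.get_calibration(n),cloud(optics.get_calibration(n),A,optics.get_image(n)[1])) for n in("top","side")}
for n,(c,P) in C.items():
    box=P[(P[:,0]>.46)&(P[:,0]<.64)&(P[:,1]>-.0)&(P[:,1]<.13)]
    M=box[(box[:,2]>.1015)&(box[:,2]<.1065)&(box[:,0]>.495)&(box[:,0]<.60)]
    print(n,len(M),M.mean(0), cv2.fitLine((M[:,:2]*1000).astype(np.float32),cv2.DIST_HUBER,0,.01,.01).ravel())
    rect(box[box[:,2]>.107],"posts"); rect(box[(box[:,2]>.035)&(box[:,2]<.05)],"base")
    G=P[(P[:,0]>.42)&(P[:,0]<.49)&(P[:,1]>.22)&(P[:,1]<.34)]
    rect(G[G[:,2]>.183],"grip top"); rect(G[(G[:,2]>.1)&(G[:,2]<.14)],"dial")
    # obstacles by height around the stud
    for x in np.arange(.40,.82,.04):
        print(f"{x:.2f}",[round(float(np.percentile(q,98)),2) if len(q:=P[(abs(P[:,0]-x)<.02)&(abs(P[:,1]-y)<.02)&(P[:,2]<.5),2])>3 else None for y in np.arange(-.28,.36,.04)])
c,c2=C["top"][0],C["side"][0]
print("grip",at_z(c,[287.7,247.2],.168),at_z(c2,[309,208],.168),"gauge",at_z(c,[289.2,253.9],0),at_z(c2,[313.3,290.4],0))
print("barmid",at_z(c,[399.7,199.9],.095),at_z(c2,[425.5,301.7],.095),"stud",at_z(c,[388.8,210.1],0),at_z(c2,[423.2,346.6],0))
c=optics.get_calibration("wrist"); o=monitor.observe(); T=c["world_from_camera"]
print("cam in tool",o["tool_rot"].T@(T[:3,3]-o["position"]),o["tool_rot"].T@T[:3,:3], c["vertical_fov"])
E
```

```text
top 350 [0.5472 0.0658 0.1037] [  1.      -0.0048 546.778   66.1048]
posts 516 [558.4  42.3] [ 80.3 163.2] 89.8
base 1776 [551.6  55.5] [ 99.7 170.8] 86.4
grip top 161 [457.  281.6] [23.7 19.8] 75.0
dial 538 [454.1 282.1] [100.7  28.7] 75.2
0.40 [0.28, 0.29, 0.23, 0.23, 0.15, 0.0, -0.08, 0.0, 0.0, 0.01, 0.01, 0.01, 0.01, 0.01, 0.01, 0.0]
0.44 [None, 0.31, 0.27, 0.21, 0.1, 0.02, 0.0, 0.0, 0.0, 0.01, 0.01, 0.01, 0.01, 0.14, 0.19, 0.14]
0.48 [None, 0.33, 0.28, 0.21, 0.14, 0.07, 0.0, 0.0, 0.11, 0.11, 0.04, 0.01, 0.01, 0.01, 0.19, 0.14]
0.52 [None, 0.34, 0.32, 0.25, 0.18, 0.11, 0.04, 0.0, 0.1, 0.11, 0.04, 0.01, 0.01, 0.01, 0.01, 0.01]
0.56 [None, 0.36, 0.36, 0.29, 0.22, 0.14, 0.05, 0.0, 0.1, 0.11, 0.04, 0.01, 0.01, 0.01, 0.01, 0.01]
0.60 [None, None, 0.38, 0.33, 0.24, 0.0, 0.0, 0.0, 0.11, 0.11, 0.04, 0.05, 0.04, 0.01, 0.01, 0.01]
0.64 [None, 0.0, 0.39, 0.0, 0.0, 0.0, 0.12, 0.14, 0.13, 0.12, 0.1, 0.05, 0.04, 0.05, 0.05, 0.03]
0.68 [0.31, 0.34, 0.0, 0.0, 0.0, 0.14, 0.14, 0.14, 0.04, 0.12, 0.13, 0.1, 0.04, 0.05, 0.05, 0.07]
0.72 [None, 0.37, 0.37, 0.0, 0.0, 0.14, 0.04, 0.04, 0.04, 0.04, 0.14
[... 1220 characters left out ...]
0.14, None, 0.12, 0.13, 0.09, 0.03, 0.05, 0.05, 0.07]
0.72 [None, None, None, None, None, None, None, None, None, None, 0.13, 0.14, 0.03, 0.04, 0.04, 0.07]
0.76 [None, None, None, None, None, None, None, None, None, 0.04, 0.12, 0.14, 0.03, 0.04, 0.05, 0.07]
0.80 [None, None, None, None, None, None, None, None, 0.04, 0.09, 0.12, 0.13, None, 0.04, 0.05, 0.06]
grip [0.4552 0.2776 0.168 ] [0.4575 0.2808 0.168 ] gauge [0.46   0.2807 0.    ] [0.4613 0.2765 0.    ]
barmid [0.5534 0.0624 0.095 ] [0.5509 0.0684 0.095 ] stud [0.5519 0.0664 0.    ] [0.559 0.069 0.   ]
cam in tool [ 0.0661 -0.0011 -0.1423] [[ 0.0019  0.9633  0.2683]
 [ 1.     -0.0021  0.0004]
 [ 0.001   0.2683 -0.9633]] 59.5861751393208
```

```bash
python3 - <<'E'
import cv2
a=cv2.imread("pics/side0.png")[185:315,260:370]; b=cv2.imread("pics/top0.png")[220:285,250:330]
a=cv2.resize(a,(440,520),interpolation=cv2.INTER_CUBIC); b=cv2.resize(b,(352,286),interpolation=cv2.INTER_CUBIC)
b=cv2.copyMakeBorder(b,0,234,0,0,cv2.BORDER_CONSTANT); cv2.imwrite("pics/crop0.png",cv2.hconcat([a,b]))
E
```

```text
(no output)
```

View pics/crop0.png

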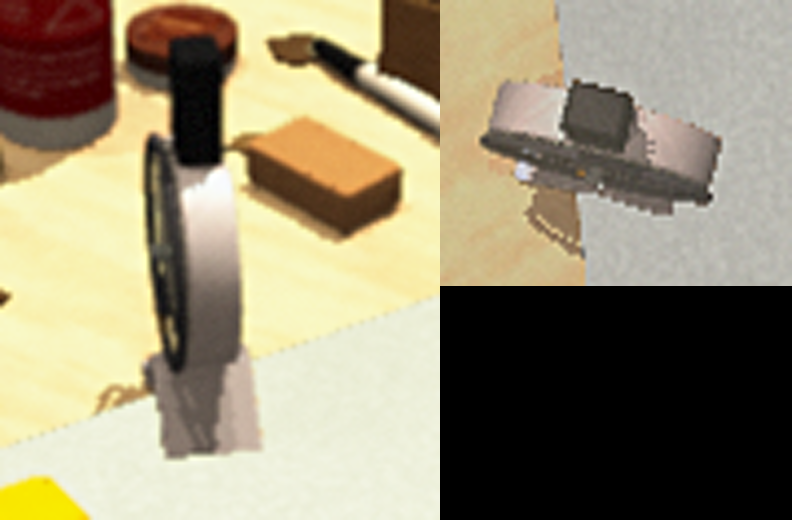

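Request:
step_arm([
  [0,0,0],
  [0,0,0],
  [0,0,0],
  [0,0,0],
  [0,0,0],
  [0,0,0],
  [0,0,0],
  [0,0,0],
], fingers=[-1,-1,-1,-1,-1,-1,-1,-1], twist=[0.0558,0.0558,0.0558,0.0558,0.0558,0.0558,0.0558,0.0558])

```text
time_s: 2.55
position: [0.2292, 0.5, 0.2313]
tool_rot: [[0.264, 0.965, -0.0], [0.965, -0.264, -0.0], [-0.0, -0.0, -1.0]]
ft_force: [-0.3, 0.2, 0.1]
grip_width: 0.0855
gripper_force: 0.0
```

The crops show the dial face (dark bezel) on the robot side, at left in the side crop (165,250), with the grip block at the top (197,100). That matches a gauge yaw of -15°.

Request:
step_arm([
  [-0.26,0.46,0],
  [-0.26,0.46,0],
  [-0.25,0.46,0],
  [-0.25,0.46,0],
  [-0.25,0.46,0],
  [-0.25,0.46,0],
  [0,0,0],
  [0,0,0],
], fingers=[-1,-1,-1,-1,-1,-1,-1,-1], twist=[0,0,0,0,0,0,0,0])

```text
time_s: 3.55
position: [0.4562, 0.2819, 0.2313]
tool_rot: [[0.259, 0.966, -0.0], [0.966, -0.259, 0.0], [0.0, -0.0, -1.0]]
ft_force: [-1.0, 0.4, 0.1]
grip_width: 0.0853
gripper_force: 0.0
```

```bash
python3 - <<'E'
from h import *
np.set_printoptions(precision=4,suppress=True)
o=monitor.observe(); im,d=optics.get_image("wrist"); c=optics.get_calibration("wrist"); cv2.imwrite("pics/w1.png",im)
print(o["position"]); P=cloud(c,np.ones(d.shape,bool),d)
G=P[(abs(P[:,0]-.457)<.03)&(abs(P[:,1]-.281)<.03)]
rect(G[(G[:,2]>.183)&(G[:,2]<.195)],"grip top"); print(np.percentile(G[(G[:,2]>.18)&(G[:,2]<.2),2],50))
for r in models.landmark_of("wrist","gauge_grip")[:1]: print(r, at_z(c,r["point"],.168))
E
```

```text
[0.4562 0.2819 0.2313]
grip top 2034 [459.4 280.7] [23.9 19.8] 74.6
0.18955569586727458
```

Request:
step_arm([
  [0,0.02,0.3],
  [0,0,0.3],
  [0,0,0.2],
  [0,0,0],
  [0,0,0],
  [0,0,0],
  [0,0,0],
  [0,0,0],
  [0,0,0],
  [0,0,0],
], fingers=[-1,-1,-1,-1,0.3,1,1,1,1,1], twist=[0,0,0,0,0,0,0,0,0,0], force=30)

```text
time_s: 4.9
position: [0.4585, 0.2813, 0.1518]
tool_rot: [[0.258, 0.966, 0.001], [0.966, -0.258, 0.0], [0.0, 0.0, -1.0]]
ft_force: [-2.3, 0.2, 6.5]
grip_width: 0.0195
gripper_force: 33.1
```

Request:
step_arm([
  [0,0,-0.2],
  [0,0,-0.4],
  [0,0,-0.4],
  [0,0,-0.5],
  [-0.3,-0.05,-0.5],
  [-0.45,-0.09,-0.4],
  [-0.45,-0.08,-0.4],
  [-0.45,-0.08,-0.4],
  [-0.45,-0.08,-0.4],
  [-0.45,-0.08,-0.4],
], fingers=[1,1,1,1,1,1,1,1,1,1], twist=[0,0,0,0,0,0,0,0,0,0])

```text
time_s: 6.15
position: [0.3471, 0.0458, 0.552]
tool_rot: [[0.258, 0.966, -0.001], [0.966, -0.258, 0.0], [-0.0, -0.001, -1.0]]
ft_force: [1.4, -0.6, -3.0]
grip_width: 0.0195
gripper_force: 31.9
```

Request:
step_arm([
  [-0.3,-0.05,0],
  [-0.2,0,0],
  [0,0,0],
  [0,0,0],
  [0,0,0],
  [0,0,0],
  [0,0,0],
  [0,0,0],
  [0,0,0],
  [0,0,0],
], fingers=[1,1,1,1,1,1,1,1,1,1], twist=[-0.056,-0.056,-0.056,-0.056,-0.056,-0.056,-0.056,-0.056,0,0])

```text
time_s: 7.4
position: [0.3339, -0.0008, 0.5511]
tool_rot: [[-0.91, 0.415, -0.001], [0.415, 0.91, 0.0], [0.001, -0.0, -1.0]]
ft_force: [-0.6, -0.1, -3.9]
grip_width: 0.0194
gripper_force: 31.9
```

Request:
step_arm([
  [0,0,0],
  [0,0,0],
  [0,0,0],
  [0,0,0],
  [0,0,0],
  [0,0,0],
], fingers=[1,1,1,1,1,1], twist=[0,0,0,0,0,0])

```text
time_s: 8.15
position: [0.3338, -0.0008, 0.5513]
tool_rot: [[-0.911, 0.412, 0.0], [0.412, 0.911, -0.0], [-0.0, -0.0, -1.0]]
ft_force: [0.8, 0.2, -3.4]
grip_width: 0.0194
gripper_force: 31.9
```

```bash
python3 - <<'E'
from h import *
np.set_printoptions(precision=4,suppress=True)
o=monitor.observe(); im,d=optics.get_image("side"); c=optics.get_calibration("side"); cv2.imwrite("pics/s2.png",im)
print(o["time_s"],o["position"],o["grip_width"],o["gripper_force"],o["ft_force"])
u,v=proj(c,o["position"]-[0,0,.06])[0].round().astype(int); print(u,v)
for q in("needle_tip","tab_tip","gauge_saddle","gauge_grip","gauge"):
    for r in models.landmark_of("side",q)[:2]: print(q,r)
a=im[max(v-85,0):v+85,max(u-90,0):u+90]; cv2.imwrite("pics/s2c.png",cv2.resize(a,None,fx=3.3,fy=3.3,interpolation=cv2.INTER_CUBIC)); print(max(u-90,0),max(v-85,0))
E
```

```text
8.15 [ 0.3338 -0.0008  0.5513] 0.019390871185913677 31.874822974205017 [ 0.7966  0.2441 -3.4226]
305 58
needle_tip {'point': [302.3, 103.2], 'confidence': 0.58}
tab_tip {'point': [293.5, 104.3], 'confidence': 0.58}
gauge_saddle {'point': [304.0, 137.5], 'confidence': 0.65}
gauge {'point': [304.8, 155.2], 'confidence': 0.87}
215 0
```

View pics/s2c.png

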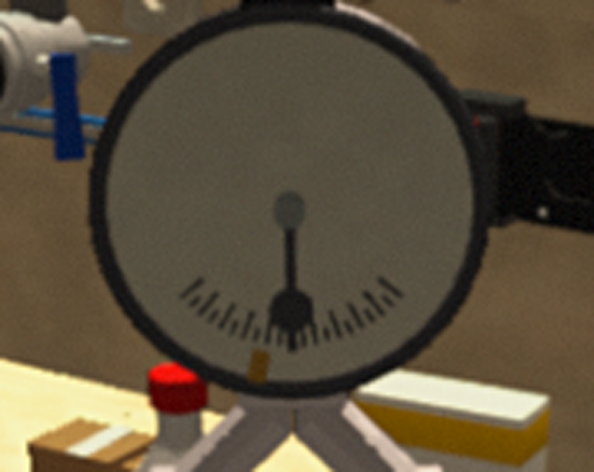

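The zoomed view is sharp: hub at crop (289,208), needle hanging to (292,350), and brass tab at (260,365), to the left as expected. I'll compute the angles on the dial plane.

```bash
cat >> h.py <<'E'
def dial_measure(im,c,grip,xdir,s=(0,0)):
    """angles (deg) on the dial plane of the tab, needle, and rim centre. grip: grip point world; xdir: gauge x (unit, horizontal)"""
    T=np.array(c["world_from_camera"]); yd=np.cross([0,0,1],xdir)
    def onplane(p):
        r=T[:3,:3]@ray(c,p); p0=grip-.0115*xdir; t=((p0-T[:3,3])@xdir)/(r@xdir); X=T[:3,3]+t*r-p0
        return np.array([X@yd,X[2]])
    return onplane
E
python3 - <<'E'
from h import *
np.set_printoptions(precision=4,suppress=True)
im=cv2.imread("pics/s2.png"); c=optics.get_calibration("side"); o=monitor.observe()
x=o["tool_rot"][:,1]; f=dial_measure(im,c,o["position"]+[0,0,.019],x)
u0,v0=215,0; hsv=cv2.cvtColor(im,cv2.COLOR_BGR2HSV).astype(int)
roi=np.zeros(im.shape[:2],bool); cv2_=np.indices(roi.shape); 
roi[:, :]=((cv2_[1]-302.6)**2+(cv2_[0]-63)**2)<53**2
tab=roi&(hsv[...,1]>110)&(cv2_[0]>95); print("tab px",tab.sum())
g=im.max(2).astype(int); w=np.where(tab,hsv[...,1]-90,0); tc=[(w*cv2_[1]).sum()/w.sum(),(w*cv2_[0]).sum()/w.sum()]
print("tab c",tc,f(tc)*1000)
# rim: bright disc region inside
disc=((g>55)&(cv2_[1]>240)&(cv2_[1]<365)&(cv2_[0]<122)).astype(np.uint8)
n,l,st,ce=cv2.connectedComponentsWithStats(disc,connectivity=4); k=l[45,302]; cn=max(cv2.findContours((l==k).astype(np.uint8),0,1)[0],key=len)
h=cv2.convexHull(cn); print(st[k]); Q=np.array([f(p) for p in h[:,0].astype(float)])*1000
(cy,cz),(a,b),an=cv2.fitEllipse(Q.astype(np.float32)); print("disc centre mm",cy,cz,a,b)
# needle: dark px per row between hub and knob
dark=np.clip(85-g,0,None)
pts=[]
for v in range(69,107):
    us=np.arange(296,310); ww=np.clip(np.median(g[v,285:320])-g[v,296:310]-12,0,None).astype(float)
    if ww.sum()>20: pts.append(f([(ww*us).sum()/ww.sum(),v])*1000)
pts=np.array(pts); vx,vy,x0,y0=cv2.fitLine(pts.astype(np.float32),cv2.DIST_HUBER,0,.01,.01).ravel()
print("needle deg",np.degrees(np.arctan2(vx*np.sign(-vy),abs(vy))),"at centre height y=",x0+vx/vy*(cz-y0))
t=f(tc)*1000; print("tab deg",np.degrees(np.arctan2(t[0]-cy,cz-t[1])),"r",np.hypot(t[0]-cy,cz-t[1]))
hub=f([215+289/3.3,208/3.3])*1000; print("hub",hub,"tab deg hub",np.degrees(np.arctan2(t[0]-hub[0],hub[1]-t[1])))
E
```

```text
tab px 57
tab c [np.float64(292.98264401772525), np.float64(110.57551698670606)] [  11.1439 -123.1642]
[ 247    7  111  109 9134]
disc centre mm 2.0795369148254395 -80.36840057373047 94.60293579101562 94.73116302490234
needle deg 0.07099047 at centre height y= 2.0998402
tab deg 11.958728689069277 r 43.745218500679684
hub [  1.8543 -80.4555] tab deg hub 12.271270160368973
```

Needle 0.1° and tab 12.0° from vertical at r = 43.7 mm, which fits the tab's geometry (39 to 48 mm). So the required lean is about 12.1°. Next I move over the bar.

Request:
step_arm([
  [0,0,0],
  [0,0,0],
  [0,0,0.1],
  [0,0,0.1],
  [0,0,0.1],
  [0,0,0.1],
  [0,0,0],
], fingers=[1,1,1,1,1,1,1], twist=[0.0525,0.0525,0.0525,0.0525,0.0525,0.0525,0.0525])

```text
time_s: 9.32
position: [0.3337, -0.0007, 0.5107]
tool_rot: [[0.014, 1.0, -0.001], [1.0, -0.014, 0.0], [0.0, -0.001, -1.0]]
ft_force: [-0.4, -0.0, -2.8]
grip_width: 0.0197
gripper_force: 31.9
```

Request:
step_arm([
  [0.08,0.2,0.3],
  [0.12,0.4,0.3],
  [0.12,0.4,0.3],
  [0.12,0.4,0.3],
  [0.12,0.4,0.3],
  [0.08,0.35,0.3],
  [0,0.03,0.3],
  [0,0,0],
  [0,0,0],
], fingers=[1,1,1,1,1,1,1,1,1], twist=[0,0,0,0,0,0,0,0,0])

```text
time_s: 10.45
position: [0.5525, 0.0612, 0.3029]
tool_rot: [[0.009, 1.0, 0.002], [1.0, -0.009, -0.0], [-0.0, 0.002, -1.0]]
ft_force: [0.2, 0.6, -2.8]
grip_width: 0.0195
gripper_force: 31.9
```

```bash
python3 - <<'E'
from h import *
np.set_printoptions(precision=4,suppress=True)
o=monitor.observe(); print(o["time_s"],o["position"],o["tool_rot"][:,0],o["gripper_force"],o["ft_force"])
for n in("side","top"):
    im,d=optics.get_image(n); c=optics.get_calibration(n); cv2.imwrite(f"pics/{n}3.png",im)
    P=cloud(c,np.ones(d.shape,bool),d)
    B=P[(P[:,2]>.098)&(P[:,2]<.107)&(P[:,0]>.495)&(P[:,0]<.61)&(abs(P[:,1]-.065)<.02)]
    if len(B)>5: print(n,len(B),B.mean(0),cv2.fitLine((B[:,:2]*1000).astype(np.float32),cv2.DIST_HUBER,0,.01,.01).ravel())
    F=P[(P[:,2]>.13)&(P[:,2]<.19)&(abs(P[:,0]-.552)<.06)&(abs(P[:,1]-.065)<.08)]; print("saddle/dial",np.percentile(F,[1,50,99],axis=0))
    for q in("gauge_saddle","bar_mid","gauge"):
        for r in models.landmark_of(n,q)[:1]: print(n,q,r,at_z(c,r["point"],.095 if q=="bar_mid" else o["position"][2]-(.1338 if q!="gauge" else .1518)))
E
```

```text
10.45 [0.5525 0.0612 0.3029] [ 0.0087  1.     -0.0002] 31.941704750061035 [ 0.2318  0.5787 -2.7544]
side 591 [0.5493 0.0609 0.1021] [  0.9999  -0.0163 550.4297  60.3102]
saddle/dial [[0.5287 0.0184 0.1511]
 [0.5445 0.0408 0.1669]
 [0.5726 0.1036 0.1869]]
side gauge_saddle {'point': [435.9, 261.3], 'confidence': 0.61} [0.5566 0.0641 0.1691]
side bar_mid {'point': [428.3, 303.9], 'confidence': 0.81} [0.5518 0.0623 0.095 ]
side gauge {'point': [432.0, 273.2], 'confidence': 0.64} [0.5512 0.0625 0.1511]
top 226 [0.5195 0.0661 0.103 ] [  0.9998  -0.0202 519.4385  66.6366]
saddle/dial [[0.5297 0.0409 0.1534]
 [0.5371 0.0896 0.1654]
 [0.5732 0.1057 0.1876]]
top bar_mid {'point': [400.0, 201.5], 'confidence': 0.72} [0.5502 0.0619 0.095 ]
top gauge {'point': [406.5, 192.0], 'confidence': 0.91} [0.5558 0.0614 0.1511]
```

View pics/side3.png

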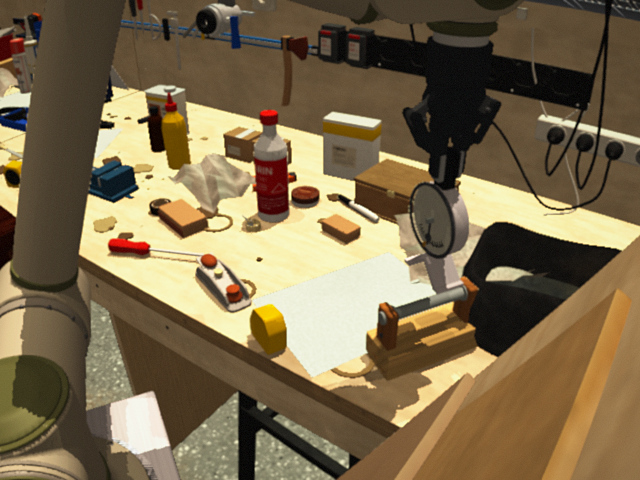

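The side view shows the gauge centred over the bar between the posts, with its saddle at (440,270) above the bar at (430,302). Now lowering.

Request:
step_arm([
  [0.025,0,0.2],
  [0,0,0.2],
  [0,0,0.16],
  [0,0,0.08],
  [0,0,0],
], fingers=[1,1,1,1,1], twist=[0.001,0,0,0,0])

```text
time_s: 11.48
position: [0.5523, 0.0638, 0.2373]
tool_rot: [[0.012, 1.0, -0.0], [1.0, -0.012, 0.0], [0.0, -0.0, -1.0]]
ft_force: [-0.0, 0.8, -2.6]
grip_width: 0.02
gripper_force: 31.9
```

Request:
step_arm([
  [0,0,0.04],
  [0,0,0.03],
  [0,0,0],
], fingers=[1,1,1], twist=[0,0,0])

```text
time_s: 11.85
position: [0.5523, 0.0639, 0.2303]
tool_rot: [[0.012, 1.0, -0.0], [1.0, -0.012, 0.0], [0.0, -0.0, -1.0]]
ft_force: [-0.2, 0.5, -3.8]
grip_width: 0.02
gripper_force: 31.9
```

Request:
step_arm([
  [0,0,0.015],
  [0,0,0.01],
  [0,0,0],
], fingers=[1,1,1], twist=[0,0,0])

```text
time_s: 12.22
position: [0.5526, 0.0639, 0.2289]
tool_rot: [[0.011, 1.0, 0.002], [1.0, -0.011, -0.0], [-0.0, 0.002, -1.0]]
ft_force: [-1.7, 0.4, 5.4]
grip_width: 0.0196
gripper_force: 33.1
```

Seated: 8 N of push at the predicted height. Now I'll rock it along the arc, lighter grip, checking halfway.

Request:
step_arm([
  [0,0,0],
  [0.053,0,0.001],
  [0.053,0,0.003],
  [0.053,0,0.005],
  [0,0,0],
  [0,0,0],
], fingers=[1,1,1,1,1,1], twist=[0,0,0,0,0,0], force=20)

```text
time_s: 12.98
position: [0.553, 0.0797, 0.2279]
tool_rot: [[0.011, 1.0, 0.002], [1.0, -0.011, -0.001], [-0.0, 0.002, -1.0]]
ft_force: [-1.5, -1.0, 5.1]
grip_width: 0.0198
gripper_force: 33.1
```

Request:
step_arm([
  [0.053,0,0.0065],
  [0.053,0,0.008],
  [0.053,0,0.01],
  [0,0,0],
  [0,0,0],
  [0,0,0],
  [0,0,0],
  [0,0,0],
  [0,0,0],
  [0,0,0],
], fingers=[1,1,1,1,1,1,1,1,1,1], twist=[0,0,0,0,0,0,0,0,0,0])

```text
time_s: 14.22
position: [0.5532, 0.0957, 0.2253]
tool_rot: [[0.011, 1.0, 0.002], [1.0, -0.011, -0.0], [0.0, 0.002, -1.0]]
ft_force: [-0.2, 0.6, 4.8]
grip_width: 0.0195
gripper_force: 32.8
```

```bash
python3 - <<'E'
from h import *
np.set_printoptions(precision=4,suppress=True)
o=monitor.observe(); print(o["time_s"],o["position"],o["tool_rot"][:,0],o["gripper_force"],o["ft_force"])
im,d=optics.get_image("side"); c=optics.get_calibration("side"); cv2.imwrite("pics/side4.png",im)
for q in("needle_tip","tab_tip","gauge_saddle","bar_mid","gauge_grip"):
    for r in models.landmark_of("side",q)[:1]: print(q,r)
# rectified dial view: 8 px/mm, lean-free world axes, origin at nominal dial centre
x=o["tool_rot"][:,1]; yd=np.cross([0,0,1],x); L=np.radians(12); g=o["position"]+[0,0,.019]
ctr=g-.0788*(np.cos(L)*np.array([0,0,1])+np.sin(L)*yd)-.0115*x
s=5; N=560; jj,ii=np.meshgrid(np.arange(N),np.arange(N)); X=ctr-((jj-N/2)/s/1000)[...,None]*yd-((ii-N/2)/s/1000)[...,None]*np.array([0,0,1])
p=proj(c,X.reshape(-1,3)).astype(np.float32).reshape(N,N,2)
cv2.imwrite("pics/rect4.png",cv2.remap(im,p[...,0],p[...,1],cv2.INTER_CUBIC))
E
```

```text
14.225 [0.5532 0.0957 0.2253] [0.0114 0.9999 0.    ] 32.829464077949524 [-0.2322  0.6284  4.7594]
needle_tip {'point': [413.5, 276.0], 'confidence': 0.59}
tab_tip {'point': [429.3, 207.4], 'confidence': 0.33}
gauge_saddle {'point': [427.2, 301.7], 'confidence': 0.75}
bar_mid {'point': [428.1, 301.3], 'confidence': 0.66}
gauge_grip {'point': [430.0, 209.3], 'confidence': 0.92}
```

View pics/rect4.png

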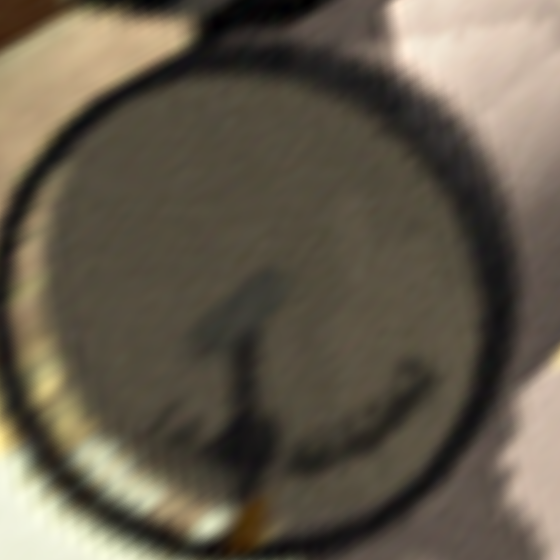

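In the rectified view the needle runs from (243,345) to (248,490) and points at the tab at (248,525), so it looks in line. I'll use side3 (same grip, tab known to be 12.0° off) to cancel the parallax.

```bash
cat > m.py <<'E'
from h import *
def meas(im,c,pos,x,Ldeg,out=None):
    yd=np.cross([0,0,1],x); L=np.radians(Ldeg); z=np.array([0,0,1.])
    ctr=pos+[0,0,.019]-.0788*(np.cos(L)*z+np.sin(L)*yd)-.0115*x
    s=5; N=560; jj,ii=np.meshgrid(np.arange(N),np.arange(N)); X=ctr-((jj-N/2)/s/1000)[...,None]*yd-((ii-N/2)/s/1000)[...,None]*z
    p=proj(c,X.reshape(-1,3)).astype(np.float32).reshape(N,N,2); R=cv2.remap(im,p[...,0],p[...,1],cv2.INTER_CUBIC)
    if out: cv2.imwrite(out,R)
    hsv=cv2.cvtColor(R,cv2.COLOR_BGR2HSV).astype(int); g=cv2.GaussianBlur(R,(5,5),0).max(2).astype(float)
    m=(hsv[...,1]>165)&(hsv[...,2]<170)&(hsv[...,2]>60)&(hsv[...,0]<25)&(ii>440)&(ii<545)&(jj>150)&(jj<330)
    n,l,st,ce=cv2.connectedComponentsWithStats(m.astype(np.uint8)); k=1+st[1:,4].argmax() if n>1 else 0
    print("tab",ce[k],st[k])
    pts=[]
    for v in range(350,490,4):
        us=np.arange(200,290); w=np.clip(np.median(g[v,170:320])-18-g[v,us],0,None)
        if w.sum()>50:
            a=us[w.argmax()]; w=w*(abs(us-a)<25); pts.append([(w*us).sum()/w.sum(),v])
    pts=np.array(pts,np.float32); vx,vy,x0,y0=cv2.fitLine(pts,cv2.DIST_HUBER,0,.01,.01).ravel()
    sl=vx/vy; nt=x0+sl*(ce[k][1]-y0); print("needle slope deg",np.degrees(np.arctan(sl)),"x at row 400",x0+sl*(400-y0),"x at tab row",nt,"tab left of needle mm",(nt-ce[k][0])/s, "knob x",pts[(pts[:,1]>420)&(pts[:,1]<460),0].mean()); return R
E
python3 - <<'E'
from m import *
c=optics.get_calibration("side"); o=monitor.observe()
R3=meas(cv2.imread("pics/side3.png"),c,np.array([.5525,.0612,.3029]),np.array([1,-.009,0.]),0)
R4=meas(cv2.imread("pics/side4.png"),c,o["position"],o["tool_rot"][:,1],12)
cv2.imwrite("pics/cmp.png",cv2.resize(cv2.hconcat([R3,R4]),None,fx=.71,fy=.71))
E
```

```text
tab [204.35105408 516.28780935] [ 183  491   41   50 1091]
needle slope deg -1.0690995 x at row 400 240.93863 x at tab row 238.76852083552026 tab left of needle mm 6.8834933513387 knob x 239.02238
tab [249.3597561  524.94634146] [233 502  29  43 820]
needle slope deg 1.492585 x at row 400 244.40225 x at tab row 247.65791345651692 tab left of needle mm -0.34036852820881336 knob x 241.19347
```

View pics/cmp.png

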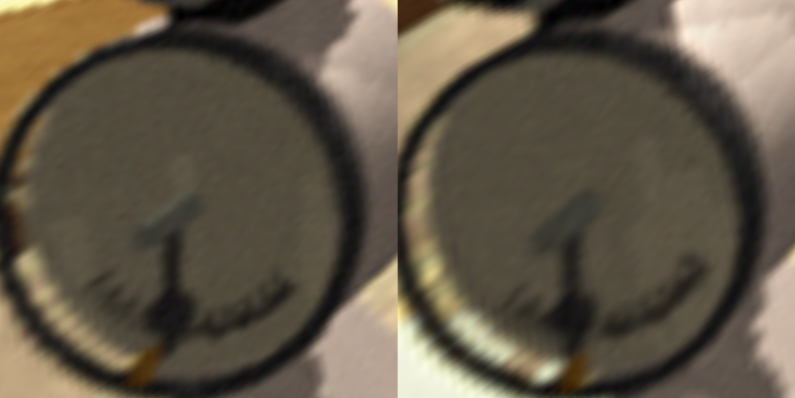

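Request:
step_arm([
  [0,0,0],
  [0,0,0],
  [0,0,0],
  [0,0,0],
  [0,0,0],
  [0,0,0],
  [0,0,0],
  [0,0,0],
  [0,0,0],
  [0,0,0],
], fingers=[1,1,1,1,1,1,1,1,1,1], twist=[0,0,0,0,0,0,0,0,0,0])

```text
time_s: 15.78
position: [0.5532, 0.0957, 0.2253]
tool_rot: [[0.011, 1.0, 0.002], [1.0, -0.011, 0.0], [0.0, 0.002, -1.0]]
ft_force: [-0.2, 1.0, 4.8]
grip_width: 0.0197
gripper_force: 32.8
```

```bash
python3 - <<'E'
from m import *
c=optics.get_calibration("side"); o=monitor.observe(); print(o["position"],o["ft_force"])
for i in range(3): im=optics.get_image("side")[0]; R=meas(im,c,o["position"],o["tool_rot"][:,1],12)
cv2.imwrite("pics/side5c.png",cv2.resize(im[180:380,340:500],None,fx=3,fy=3,interpolation=cv2.INTER_CUBIC))
E
```

```text
[0.5532028  0.09571794 0.2253048 ] [-0.23017797  1.00082143  4.84391287]
tab [249.25555556 524.3691358 ] [232 502  31  43 810]
needle slope deg 2.1233802 x at row 400 244.65141 x at tab row 249.26263734298627 tab left of needle mm 0.0014163574861413507 knob x 242.43677
tab [249.16113744 525.59834123] [232 503  30  42 844]
needle slope deg 2.2145426 x at row 400 244.65675 x at tab row 249.51367848974496 tab left of needle mm 0.07050820979733316 knob x 244.53181
tab [249.72738386 524.71393643] [233 502  30  43 818]
needle slope deg 1.5702305 x at row 400 244.84528 x at tab row 248.26400640668285 tab left of needle mm -0.29267549127956727 knob x 244.43297
```

View pics/side5c.png

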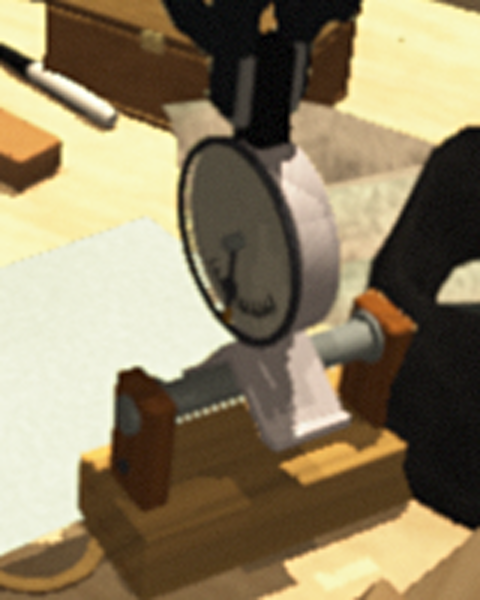

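The gauge sits astride the bar at (270,370), leaning. The needle is in line with the tab at (225,312) to within 0.3 mm (about 0.4°), it has settled, and the push on the bar is steady. Handing in.

```bash
python3 -c "
from rig import close_job
print(close_job())"
```

```text
the job is handed in; nothing more can be done
None
```

The job is handed in: the arm still holds the gauge seated square on the bar at about 12° lean, needle at rest and in line with the set tab to about 0.4° by the camera, with roughly 8 N pressing the saddle on the bar; about 16 s used, and the tape measure, plane and cork block were not touched.

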